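# Fill the row of walnut finials on the shelf

### The job

Put the two walnut finials from the bench on the lower deck of the grey shelf, in the gap between the two matching finials already there, so that all four stand upright in one straight, evenly spaced row along the shelf. Leave the two that already stand there and everything else on the bench where they are, and do not knock or lay any finial over.

Things in the scene. Friction and masses are not known exactly. Their poses are not given: they have to be found in the camera images.
- shelf: Fixed grey enamelled steel shelf, two levels, open in front and behind, on the robot's left, its front facing the middle of the bench; place and yaw (about 90 degrees) vary. Origin at bench level under the row line; x to its back, y along it to the end near the robot, z up. Lower deck: top 30 mm above the bench, x = -50 to 60, y = -205 to 205 mm. Two 12 mm posts at x = 36, y = -197 and 197 mm.
- board_edge (a point): Middle of the lower front edge of the shelf's upper board: 195 mm above the bench, 8 mm in front of the row line. Board 10 mm thick, 50 mm deep, all along the shelf, with a magnetic strip to 235 mm on its back edge. It overhangs the row: a gripper pointing straight down does not fit, one whose body leans about 40 degrees out of the shelf's front does. Axes as the shelf.
- standing_near: Turned dark walnut clock finial, upright, 116 mm tall: round foot 46 mm across, 10 mm thick; plain barrel 32 mm across from 16 to 86 mm up; 40 mm collar at 89-94 mm; pointed tip. Round about z (yaw means nothing). Origin: centre of underside, z up. About 0.11 kg. Already on the shelf's lower deck, on the row line (shelf x = 0), at the +y end of the row, near the robot. Leave it.
- standing_far: Turned dark walnut clock finial, upright, 116 mm tall: round foot 46 mm across, 10 mm thick; plain barrel 32 mm across from 16 to 86 mm up; 40 mm collar at 89-94 mm; pointed tip. Round about z (yaw means nothing). Origin: centre of underside, z up. About 0.11 kg. Already on the shelf's lower deck, on the row line (shelf x = 0), 300 mm from standing_near towards the shelf's -y. Leave it.
- finial_a: Turned dark walnut clock finial, upright, 116 mm tall: round foot 46 mm across, 10 mm thick; plain barrel 32 mm across from 16 to 86 mm up; 40 mm collar at 89-94 mm; pointed tip. Round about z (yaw means nothing). Origin: centre of underside, z up. About 0.11 kg. Stands loose on the bench out in front of the shelf; to go in the row, in either free place.
- finial_b: Turned dark walnut clock finial, upright, 116 mm tall: round foot 46 mm across, 10 mm thick; plain barrel 32 mm across from 16 to 86 mm up; 40 mm collar at 89-94 mm; pointed tip. Round about z (yaw means nothing). Origin: centre of underside, z up. About 0.11 kg. Stands loose on the bench out in front of the shelf; to go in the row, in either free place.
- clock_weight: Brass cylindrical clock weight standing upright, 48 mm across, 92 mm tall, a bystander. Origin at the centre of its underside.
- bun_foot: Squat walnut bun foot, 56 mm across and 40 mm tall, a bystander (no finial). Origin at the centre of its underside.
- watch_case: Nickel pocket-watch case lying flat, 58 mm across, 13 mm thick, with its bow along +x to 55 mm from the centre, a bystander. Origin at the centre of its underside.
- balance_cock: Brass balance cock lying flat, about 90 mm long (along x), 34 mm wide, 12 mm high, a bystander. Origin under its middle.
- oil_bottle: Amber glass oil bottle, 42 mm across, 85 mm tall, a bystander. Origin at the centre of its underside.
- loupe: Black eye loupe standing on its wide end, 38 mm across, 36 mm tall, a bystander. Origin at the centre of its underside.
- driver: Screwdriver lying flat, 160 mm long along its x, a bystander. Origin under its middle, handle to -x.
Not all that is in view belongs to the job. What is shaped like the finial_a but pink or turquoise is not meant.

How it is judged (in metres and radians):
At the end, for the whole second after the job is handed in: All four finials stand upright (within 7 degrees) and at rest on the lower deck, each with its centre within 13 mm of the row line, and each neighbouring pair 85 to 115 mm apart centre to centre (100 mm is even), the two new ones between the two that stood there, in either order (x of finial_a in the frame of shelf between -0.013 and 0.013 m and z of finial_a in the frame of shelf between 0.025 and 0.036 m and angle between each of finial_a, finial_b, standing_near, standing_far's own z axis and vertical below 0.12 rad and linear speed of each of finial_a, finial_b, standing_near, standing_far below 0.02 m/s and x of finial_b in the frame of shelf between -0.013 and 0.013 m and z of finial_b in the frame of shelf between 0.025 and 0.036 m and x of standing_near in the frame of shelf between -0.013 and 0.013 m and z of standing_near in the frame of shelf between 0.025 and 0.036 m and x of standing_far in the frame of shelf between -0.013 and 0.013 m and z of standing_far in the frame of shelf between 0.025 and 0.036 m and ((horizontal distance between finial_a and standing_near between 0.085 and 0.115 m and horizontal distance between finial_b and standing_far between 0.085 and 0.115 m and horizontal distance between finial_a and finial_b between 0.085 and 0.115 m) or (horizontal distance between finial_b and standing_near between 0.085 and 0.115 m and horizontal distance between finial_a and standing_far between 0.085 and 0.115 m and horizontal distance between finial_b and finial_a between 0.085 and 0.115 m))); the robot touches nothing.
It fails at once if a finial that already stands on the shelf is shifted by more than 15 mm (distance of any of standing_near, standing_far from where it was at the start of the episode above 0.015 m).
It fails at once if another thing on the bench is shifted by more than 25 mm (distance of any of clock_weight, bun_foot, watch_case, balance_cock, oil_bottle, loupe, driver from where it was at the start of the episode above 0.025 m).
It fails at once if a finial is knocked or laid over (leans more than 45 degrees) (angle between any of finial_a, finial_b, standing_near, standing_far's own z axis and vertical above 0.785 rad).
It also fails if it takes over 70 s, if anything falls off the work surface, if the arm or the gripper's body presses on something with over 40 N, if the wrist force passes 120 N, or if a joint passes its speed limit or range.

### The arm

A 6-joint arm with a two-finger parallel gripper is mounted at the origin on the work surface. World frame = base frame: x ahead of the robot, y to its left, z up, the work surface at z = 0. Lengths are in mm, angles in rad, forces in N, time in s.
With the tool pointing down it reaches from about 275 to 750 mm from the base axis. Payload 10.2 kg.
Tool frame: the origin (TCP) lies between the finger pads; the fingertips stand 25 mm ahead of it and the grasp point (between the pads) lies 6 mm ahead of it; z points along the fingers, y is the line along which they close (so a half turn about z gives the same grasp; the last joint's range is limited). The gripper opens to 85 mm and grips with 20 to 120 N. Pads are 22 mm wide; open, the fingers measure 114 mm over their backs; the gripper's body (76 mm by 85 mm) begins 54 mm behind the grasp point. The pads swing forward as they close: fully open they stand 13 mm farther back than shut.
Start: joints at [1.024, 0.313, 1.498, -0, 1.331, -0.223], TCP at [167.053, 497.719, 256.294] pointing down, gripper open.
Joint ranges: [-2.94, 2.94], [-0.97, 2.17], [0.19, 2.56], [-1.23, 4.37], [0.02, 3.11], [-2.88, 2.88]. Speed limits (rad/s): [2.39, 2.39, 3.01, 3.14, 3.14, 3.14].

### API

Orientations are given as a unit quaternion [w, x, y, z].
In Python, from rig import ctrl, eyes, finish_job gives the robot as it stands.
- The arm moves only by the tool step_arm, never from a script. Its argument "increments" is a list of rows, each an object of numbers: "dx", "dy", "dz": the shift along the tool's x, y, z in units of 25 mm (1.0 is 25 mm); "wx", "wy", "wz": the turn, a rotation vector about the tool's x, y, z in units of 6 degrees (1.0 is 6 degrees). A call has 1 to 5 rows; each row shifts and turns the commanded pose from where the row before left it, along the tool's axes as they then stand; what a row does not reach is not made up. A row lasts 1/10 s, in which the tool goes at most 50 mm and 8.59 degrees, less where a joint would pass 70% of its speed; a pose out of reach is approached as far as the arm can. A call is refused whole if a number of a shift passes 1 or a number of a turn 1, either way. A call with a gripper value outside its range is refused whole. "fingers" is the finger opening in mm, from 0 to 85.4, set as the call begins (left out, the last holds). The fingers move at their own pace and stop on an object; "squeeze" is the grip in N (left out, the last holds). Time passes only in rows, so rows that do not move let the fingers close. It gives the time, the measured TCP pose, the force, the opening and the grip force at its end, in the units of the state.
- ctrl.sense(): the state, without advancing time (a new reading comes with each control period).
- eyes.capture(name): name is "scene" or "top" or "wrist"; returns a dict with "frame" (400x640x3 uint8, blue, green, red), "fx", "fy", "cx", "cy" (pixels), "R" (3x3) and "t" (3): a world point X has camera coordinates R X + t; the wrist camera has in their place "tool_from_camera" (4x4, takes a point from camera to tool coordinates, whose origin is the TCP and whose axes are the flange's). Camera axes: x right, y down, z forward; pixel columns grow to the right and rows downward; lengths in mm; the calibration is good to about 2 mm. The wrist camera is an equidistant fisheye: a pixel r from the principal point sees the ray r / f radians off the axis. A picture is of the moment at which its call begins: read the wrist's pose just before it. There is no depth.
- finish_job(): hands the job in; it is judged then, once.
Trained networks look in the newest picture that a camera, given by its name, has taken for a name from the list of things; names that differ only in an ending like _2 or _b are one class to them, and where a whole thing is asked for, a point or a joint stands for the part that bears it (a point fixed in the world has none). Each returns a list of dicts, best first, with "p" (0 to 1); they miss things now and then, are a little off and sometimes report something else, mostly with a low value. They report only what shows in the picture. A call takes as long as a camera call. They do not tell look-alikes from the thing itself.
- eyes.cut_out(camera, label): "mask" (400x640 bool, what is visible of it).
- eyes.landmark_of(camera, label): "point" ([x, y, z] in mm, in the coordinates of the camera as it stood for that picture, good to about 4 mm: a listed point, or the origin of a listed thing).
The state is a dict: "time_s": time; "joints": joint angles; "dq": joint speeds; "tau": joint torques, N m; "eef_pos": TCP position; "ee_rot": TCP orientation; "force": force on the tool from outside, world axes, zero at the start; "wrist_torque": the same for the moment, N m; "grip_width": opening from 0.0 (shut) to 1.0 (fully open); "grip_force": force on a finger pad.
Only numpy, scipy, OpenCV 4.12 (cv2) and the standard library are available. Lean on these libraries where they do the work, as an engineer would, in place of code of your own. Each camera call takes 0.05 s, during which the arm holds its last target. There are 200 camera calls.

## Working session

There is one attempt and no reset: what is moved stays moved. The work goes in short steps, Python scripts to look and compute and a tool call to move; the robot and the scene stay as the last step left them, time stands still between calls to the robot, and variables do not carry over. Pictures are saved under pics/ and viewed, at most 10 in all, crops included, and the job is handed in when it is done.

Besides the shell and the picture viewer there is one more tool, called after "Emit:" by a JSON object that holds its "method" and its "body". step_arm: Moves the arm, as the interface text tells. Its arguments: {"type":"object","properties":{"increments":{"type":"array"},"fingers":{"type":"number"},"squeeze":{"type":"number"}},"required":["increments"]}

```bash
mkdir -p pics; cat > h.py <<'E'
import numpy as np, cv2
from rig import ctrl, eyes, finish_job
from scipy.spatial.transform import Rotation as Ro
def RT():
    s=ctrl.sense(); q=s["ee_rot"]; return Ro.from_quat([q[1],q[2],q[3],q[0]]).as_matrix(), np.array(s["eef_pos"])
def cap(n,save=None):
    R,p=RT(); c=eyes.capture(n)
    if save: cv2.imwrite("pics/"+save,c["frame"])
    if n=="wrist":
        M=np.array(c["tool_from_camera"]); A=R@M[:3,:3]; o=R@M[:3,3]+p
    else:
        A=np.array(c["R"]).T; o=-A@np.array(c["t"])
    return c,A,o
def marks(n,labels,A,o,pm=0.2):
    for l in labels:
        for d in eyes.landmark_of(n,l): 
            if d["p"]>pm: print(n,l,round(d["p"],2),np.round(A@np.array(d["point"])+o,0))
E
python3 - <<'E'
from h import *
for n in("scene","top"):
    c,A,o=cap(n,n+"1.png"); print(n,c["fx"],c["cx"],c["cy"],np.round(o))
    marks(n,["shelf","board_edge","standing_near","finial_a","clock_weight","bun_foot","watch_case","balance_cock","oil_bottle","loupe","driver"],A,o)
print(ctrl.sense())
E
```

```text
scene 472.9180812410717 315.5993161897885 197.91539745222116 [1473.  282.  742.]
scene shelf 0.86 [543. 248.  -3.]
scene board_edge 0.62 [548. 244. 191.]
scene standing_near 0.74 [411. 234.  26.]
scene finial_a 0.88 [440.  43.  -2.]
scene finial_a 0.63 [463. -47.  -1.]
scene finial_a 0.59 [358. -46.  -4.]
scene clock_weight 0.72 [703. 280.  28.]
scene clock_weight 0.67 [592. -60.  -4.]
scene bun_foot 0.66 [ 450. -267.   -5.]
scene watch_case 0.61 [ 511. -150.   -2.]
scene balance_cock 0.62 [465. -47.  -2.]
scene balance_cock 0.61 [ 571. -392.   -2.]
scene oil_bottle 0.87 [486. 425.  -0.]
scene loupe 0.65 [571. 419.   0.]
scene loupe 0.52 [410. 231.  28.]
scene driver 0.57 [ 698. -100.   -1.]
top 395.96448590723753 321.53240676370433 193.2660000822613 [ 345.   16. 1376.]
top shelf 0.85 [545. 249.   0.]
top board_edge 0.9 [539. 247. 195.]
top standing_near 0.47 [406. 226.  30.]
top standing_near 0.32 [ 504. -157.   -2.]
top finial_a 0.76 [ 584. -249.    0.]
top finial_a 0.7 [355. -48.  -0.]
top finial_a 0.61 [ 449. -263.   -4.]
top finial_a 0.57 [435.  42.  -2.]
top finial_a 0.47 [457.
[... 332 characters left out ...]
 227.  31.]
{'time_s': 1.2, 'joints': array([ 1.02357900e+00,  3.12910176e-01,  1.49768469e+00,  1.84938792e-05,
        1.33102460e+00, -2.23375547e-01]), 'dq': array([-0.00073751,  0.00018519,  0.00010987, -0.00079847,  0.00021517,
        0.00113845]), 'tau': array([ 8.86572125e-04, -4.12184215e+01, -2.59892267e+01, -2.27509709e-04,
        5.45656767e-04,  2.47586706e-05]), 'eef_pos': array([167.06004537, 497.71848891, 256.29473599]), 'ee_rot': array([-1.33619854e-05,  1.61216432e-01,  9.86919076e-01, -9.04655959e-06]), 'force': array([0.28508615, 0.32168755, 0.9102512 ]), 'wrist_torque': array([ 0.03885151,  0.01930207, -0.00267315]), 'grip_force': 0.0, 'grip_width': 0.9982458454323433}
```

View pics/scene1.png

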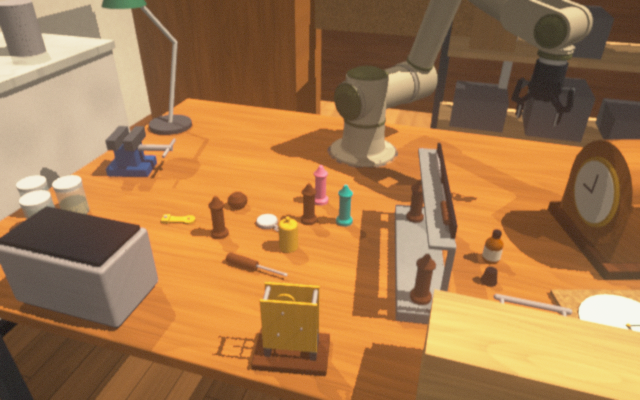

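View pics/top1.png

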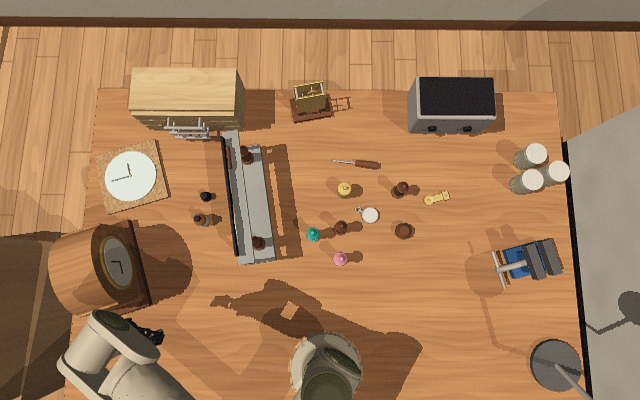

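The two loose walnut finials are at scene (309,203) and (218,217), at about (460,-49) and (584,-249). The pink one at (321,185) and the turquoise one at (345,205) are decoys. The standing pair is at (417,200) and (424,278), so the row runs from (405,226) to (703,280). I'll plan the moves now.

```bash
cat >> h.py <<'E'
def ori(yaw, lean):  # yaw of tool y (closing line); lean: fingers point to the left of tool y
    y=np.array([np.cos(yaw),np.sin(yaw),0]); b=np.array([-np.sin(yaw),np.cos(yaw),0])
    z=np.sin(lean)*b-np.cos(lean)*np.array([0,0,1.]); return np.column_stack([np.cross(y,z),y,z])
def plan(wps, start=None, step=24, deg=5.5):
    """wps: list of (R,p); prints rows in tool units, rounding simulated"""
    import json
    R,p=start or RT(); rows=[]
    for Rg,pg in wps:
        n=int(np.ceil(max(np.abs(R.T@(pg-p)).max()/step,np.linalg.norm(pg-p)/40, np.degrees(np.linalg.norm(Ro.from_matrix(R.T@Rg).as_rotvec()))/deg,1)))
        for k in range(n,0,-1):
            t=R.T@(pg-p)/k/25; w=np.degrees(Ro.from_matrix(R.T@Rg).as_rotvec())/k/6
            t=np.clip(np.round(t,2),-1,1); w=np.clip(np.round(w,2),-1,1)
            rows.append({a:float(v) for a,v in zip(("dx","dy","dz","wx","wy","wz"),[*t,*w]) if v})
            p=p+R@t*25; R=R@Ro.from_rotvec(np.radians(w*6)).as_matrix()
    for i in range(0,len(rows),5): print(json.dumps(rows[i:i+5]).replace(" ",""))
    return R,p
YAW=np.arctan2(.18,.983); OR=ori(YAW,np.radians(40))
E
python3 - <<'E'
from h import *
R,p=RT(); 
plan([(R,p+[0,0,150]),(ori(YAW,0),np.array([330,280,410.])),(OR,np.array([500,50,340.]))])
E
```

```text
[{"dz":-0.86},{"dz":-0.86},{"dz":-0.86},{"dz":-0.85},{"dz":-0.86}]
[{"dz":-0.85},{"dz":-0.86},{"dx":-0.75,"dy":-0.52,"dz":-0.01,"wz":0.85},{"dx":-0.79,"dy":-0.45,"dz":-0.01,"wz":0.85},{"dx":-0.82,"dy":-0.37,"dz":-0.01,"wz":0.85}]
[{"dx":-0.86,"dy":-0.3,"dz":-0.01,"wz":0.85},{"dx":-0.88,"dy":-0.22,"dz":-0.01,"wz":0.85},{"dx":-0.89,"dy":-0.14,"dz":-0.01,"wz":0.85},{"dx":-0.9,"dy":-0.06,"dz":-0.01,"wz":0.85},{"dx":-0.91,"dy":0.01,"dz":-0.02,"wz":0.85}]
[{"dx":-0.9,"dy":0.1,"dz":-0.01,"wz":0.84},{"dx":-0.89,"dy":0.17,"dz":-0.02,"wz":0.85},{"dx":-0.87,"dy":0.25,"dz":-0.01,"wz":0.84},{"dx":-0.84,"dy":0.33,"dz":-0.02,"wz":0.85},{"dx":-0.93,"dy":0.46,"dz":0.25,"wy":0.61}]
[{"dx":-0.95,"dy":0.46,"dz":0.19,"wy":0.61},{"dx":-0.96,"dy":0.46,"dz":0.13,"wy":0.61},{"dx":-0.97,"dy":0.46,"dz":0.07,"wy":0.6},{"dx":-0.97,"dy":0.46,"dz":0.01,"wy":0.61},{"dx":-0.97,"dy":0.46,"dz":-0.05,"wy":0.6}]
[{"dx":-0.96,"dy":0.46,"dz":-0.11,"wy":0.61},{"dx":-0.95,"dy":0.45,"dz":-0.17,"wy":0.6},{"dx":-0.94,"dy":0.46,"dz":-0.23,"wy":0.61},{"dx":-0.93,"dy":0.45,"dz":-0.29,"wy":0.6},{"dx":-0.9,"dy":0.46,"dz":-0.34,"wy":0.61}]
```

Emit:
{"method": "step_arm", "body": {"increments": [{"dz":-0.86},{"dz":-0.86},{"dz":-0.86},{"dz":-0.85},{"dz":-0.86}]}}

```text
invalid input at $.increments[0]: expected keys dx, dy, dz, wx, wy, wz
```

Emit:
{"method": "step_arm", "body": {"increments": [{"dz":-0.85},{"dz":-0.86},{"dx":-0.75,"dy":-0.52,"dz":-0.01,"wz":0.85},{"dx":-0.79,"dy":-0.45,"dz":-0.01,"wz":0.85},{"dx":-0.82,"dy":-0.37,"dz":-0.01,"wz":0.85}]}}

```text
invalid input at $.increments[0]: expected keys dx, dy, dz, wx, wy, wz
```

Emit:
{"method": "step_arm", "body": {"increments": [{"dx":-0.86,"dy":-0.3,"dz":-0.01,"wz":0.85},{"dx":-0.88,"dy":-0.22,"dz":-0.01,"wz":0.85},{"dx":-0.89,"dy":-0.14,"dz":-0.01,"wz":0.85},{"dx":-0.9,"dy":-0.06,"dz":-0.01,"wz":0.85},{"dx":-0.91,"dy":0.01,"dz":-0.02,"wz":0.85}]}}

```text
invalid input at $.increments[0]: expected keys dx, dy, dz, wx, wy, wz
```

Emit:
{"method": "step_arm", "body": {"increments": [{"dx":-0.9,"dy":0.1,"dz":-0.01,"wz":0.84},{"dx":-0.89,"dy":0.17,"dz":-0.02,"wz":0.85},{"dx":-0.87,"dy":0.25,"dz":-0.01,"wz":0.84},{"dx":-0.84,"dy":0.33,"dz":-0.02,"wz":0.85},{"dx":-0.93,"dy":0.46,"dz":0.25,"wy":0.61}]}}

```text
invalid input at $.increments[0]: expected keys dx, dy, dz, wx, wy, wz
```

Emit:
{"method": "step_arm", "body": {"increments": [{"dx":-0.95,"dy":0.46,"dz":0.19,"wy":0.61},{"dx":-0.96,"dy":0.46,"dz":0.13,"wy":0.61},{"dx":-0.97,"dy":0.46,"dz":0.07,"wy":0.6},{"dx":-0.97,"dy":0.46,"dz":0.01,"wy":0.61},{"dx":-0.97,"dy":0.46,"dz":-0.05,"wy":0.6}]}}

```text
invalid input at $.increments[0]: expected keys dx, dy, dz, wx, wy, wz
```

Emit:
{"method": "step_arm", "body": {"increments": [{"dx":-0.96,"dy":0.46,"dz":-0.11,"wy":0.61},{"dx":-0.95,"dy":0.45,"dz":-0.17,"wy":0.6},{"dx":-0.94,"dy":0.46,"dz":-0.23,"wy":0.61},{"dx":-0.93,"dy":0.45,"dz":-0.29,"wy":0.6},{"dx":-0.9,"dy":0.46,"dz":-0.34,"wy":0.61}]}}

```text
invalid input at $.increments[0]: expected keys dx, dy, dz, wx, wy, wz
```

All six keys are needed in every row, so I'm resending with zeros filled in.

Emit:
{"method": "step_arm", "body": {"increments": [{"dx":0,"dy":0,"dz":-0.86,"wx":0,"wy":0,"wz":0},{"dx":0,"dy":0,"dz":-0.86,"wx":0,"wy":0,"wz":0},{"dx":0,"dy":0,"dz":-0.86,"wx":0,"wy":0,"wz":0},{"dx":0,"dy":0,"dz":-0.86,"wx":0,"wy":0,"wz":0},{"dx":0,"dy":0,"dz":-0.86,"wx":0,"wy":0,"wz":0}]}}

```text
time_s: 1.7
eef_pos: [167.0, 497.6, 364.7]
ee_rot: [0.0, 0.161, 0.987, 0.0]
force: [0.8, 0.6, 1.2]
grip_width: 1.002
grip_force: 0.0
```

Emit:
{"method": "step_arm", "body": {"increments": [{"dx":0,"dy":0,"dz":-0.86,"wx":0,"wy":0,"wz":0},{"dx":0,"dy":0,"dz":-0.86,"wx":0,"wy":0,"wz":0},{"dx":-0.75,"dy":-0.52,"dz":0,"wx":0,"wy":0,"wz":0.85},{"dx":-0.79,"dy":-0.45,"dz":0,"wx":0,"wy":0,"wz":0.85},{"dx":-0.82,"dy":-0.37,"dz":0,"wx":0,"wy":0,"wz":0.85}]}}

```text
time_s: 2.2
eef_pos: [208.1, 442.6, 406.8]
ee_rot: [0.0, 0.293, 0.956, 0.0]
force: [0.3, 0.1, -0.4]
grip_width: 1.003
grip_force: 0.0
```

Emit:
{"method": "step_arm", "body": {"increments": [{"dx":-0.86,"dy":-0.3,"dz":0,"wx":0,"wy":0,"wz":0.85},{"dx":-0.88,"dy":-0.22,"dz":0,"wx":0,"wy":0,"wz":0.85},{"dx":-0.89,"dy":-0.14,"dz":0,"wx":0,"wy":0,"wz":0.85},{"dx":-0.9,"dy":-0.06,"dz":0,"wx":0,"wy":0,"wz":0.85},{"dx":-0.91,"dy":0.01,"dz":0,"wx":0,"wy":0,"wz":0.85}]}}

```text
time_s: 2.7
eef_pos: [276.2, 351.8, 406.8]
ee_rot: [0.0, 0.497, 0.868, 0.0]
force: [0.7, 1.0, -0.0]
grip_width: 0.999
grip_force: 0.0
```

Emit:
{"method": "step_arm", "body": {"increments": [{"dx":-0.9,"dy":0.1,"dz":0,"wx":0,"wy":0,"wz":0.84},{"dx":-0.89,"dy":0.17,"dz":0,"wx":0,"wy":0,"wz":0.85},{"dx":-0.87,"dy":0.25,"dz":0,"wx":0,"wy":0,"wz":0.84},{"dx":-0.84,"dy":0.33,"dz":0,"wx":0,"wy":0,"wz":0.85},{"dx":-0.93,"dy":0.46,"dz":0.25,"wx":0,"wy":0.61,"wz":0}]}}

```text
time_s: 3.2
eef_pos: [345.7, 259.2, 401.0]
ee_rot: [-0.025, 0.64, 0.767, 0.021]
force: [-0.0, 0.4, -0.5]
grip_width: 1.005
grip_force: 0.0
```

Emit:
{"method": "step_arm", "body": {"increments": [{"dx":-0.95,"dy":0.46,"dz":0.19,"wx":0,"wy":0.61,"wz":0},{"dx":-0.96,"dy":0.46,"dz":0.13,"wx":0,"wy":0.61,"wz":0},{"dx":-0.97,"dy":0.46,"dz":0.07,"wx":0,"wy":0.6,"wz":0},{"dx":-0.97,"dy":0.46,"dz":0,"wx":0,"wy":0.61,"wz":0},{"dx":-0.97,"dy":0.46,"dz":-0.05,"wx":0,"wy":0.6,"wz":0}]}}

```text
time_s: 3.7
eef_pos: [423.5, 153.4, 369.2]
ee_rot: [-0.146, 0.629, 0.754, 0.123]
force: [0.8, 1.1, -0.3]
grip_width: 1.001
grip_force: 0.0
```

Emit:
{"method": "step_arm", "body": {"increments": [{"dx":-0.96,"dy":0.46,"dz":-0.11,"wx":0,"wy":0.61,"wz":0},{"dx":-0.95,"dy":0.45,"dz":-0.17,"wx":0,"wy":0.6,"wz":0},{"dx":-0.94,"dy":0.46,"dz":-0.23,"wx":0,"wy":0.61,"wz":0},{"dx":-0.93,"dy":0.45,"dz":-0.29,"wx":0,"wy":0.6,"wz":0},{"dx":-0.9,"dy":0.46,"dz":-0.34,"wx":0,"wy":0.61,"wz":0}]}}

```text
time_s: 4.2
eef_pos: [500.6, 48.9, 336.9]
ee_rot: [-0.263, 0.601, 0.721, 0.22]
force: [0.7, 0.8, 0.9]
grip_width: 1.004
grip_force: 0.0
```

```bash
sed -i 's/ if v}/}/' h.py
python3 - <<'E'
from h import *
for n in ("wrist","top","scene"):
    c,A,o=cap(n,n+"2.png"); 
    if n=="wrist": print(c["fx"],c["cx"],c["cy"],np.round(o), np.round(A[:,2],2))
    marks(n,["shelf","board_edge","standing_near","standing_far","finial_a"],A,o,0.1)
E
```

```text
309.70691628693146 319.6419010120349 201.68099554671318 [503.  29. 475.] [-0.07  0.39 -0.92]
wrist shelf 0.59 [545. 254.   1.]
wrist board_edge 0.79 [547. 241. 194.]
wrist standing_near 0.71 [407. 227.  27.]
wrist standing_far 0.65 [703. 283.  29.]
wrist finial_a 0.58 [437.  46.   0.]
wrist finial_a 0.24 [546. 245. 197.]
top shelf 0.97 [543. 250.   0.]
top shelf 0.34 [ 586. -252.    0.]
top board_edge 0.77 [544. 246. 194.]
top standing_near 0.66 [405. 226.  27.]
top standing_far 0.62 [701. 277.  30.]
top finial_a 0.63 [435.  45.  -3.]
top finial_a 0.61 [ 588. -251.    1.]
scene shelf 0.9 [547. 252.  -2.]
scene board_edge 0.66 [547. 246. 191.]
scene board_edge 0.64 [487. 423.   2.]
scene standing_near 0.59 [410. 231.  26.]
scene standing_far 0.75 [707. 280.  28.]
scene finial_a 0.65 [358. -48.   1.]
scene finial_a 0.62 [ 596. -250.    1.]
scene finial_a 0.6 [467. -47.  -4.]
```

View pics/wrist2.png

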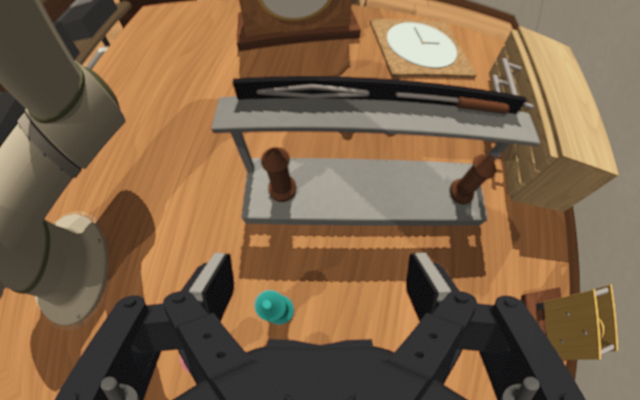

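The wrist view shows the two standing finials at (278,175) and (472,180) and the deck's front edge running from (245,218) to (484,220). The turquoise decoy is at (273,306). Next I'll hover over the first walnut finial.

```bash
cat >> h.py <<'E'
YAW=np.arctan2(52,296); OR=ori(YAW,np.radians(40)); D=OR[:,2]
NEAR=np.array([407.5,228,30]); FAR=np.array([703.5,280,30]); H=54
def tcp(base,back=6): return np.array([base[0],base[1],base[2]+H])-back*D
def ray(c,A,u,v):
    x=(u-c["cx"])/c["fx"]; y=(v-c["cy"])/c["fy"]; r=np.hypot(x,y); s=np.sin(r)/r if r else 1
    return A@np.array([x*s,y*s,np.cos(r)])
E
python3 - <<'E'
from h import *
c,A,o=cap("wrist"); 
P=[o+(30-o[2])/ray(c,A,*q)[2]*ray(c,A,*q) for q in((245,217),(365,219),(483,218))]
print(np.round(P), np.arctan2(*(P[2]-P[0])[[1,0]]),YAW)
plan([(OR,tcp([462,-48,0],140))])
E
```

```text
[[359. 172.  30.]
 [543. 203.  30.]
 [745. 239.  30.]] 0.17028120238013647 0.17390118913788663
[{"dx":-0.91,"dy":-0.2,"dz":0.07,"wx":-0.0,"wy":-0.0,"wz":0.0},{"dx":-0.91,"dy":-0.2,"dz":0.07,"wx":-0.0,"wy":-0.0,"wz":0.01},{"dx":-0.91,"dy":-0.2,"dz":0.07,"wx":-0.0,"wy":-0.0,"wz":0.0},{"dx":-0.91,"dy":-0.2,"dz":0.07,"wx":-0.01,"wy":-0.0,"wz":0.01},{"dx":-0.91,"dy":-0.2,"dz":0.07,"wx":-0.0,"wy":-0.0,"wz":0.0}]
[{"dx":-0.91,"dy":-0.2,"dz":0.07,"wx":-0.01,"wy":-0.0,"wz":0.01},{"dx":-0.91,"dy":-0.2,"dz":0.07,"wx":-0.0,"wy":-0.0,"wz":0.0},{"dx":-0.91,"dy":-0.2,"dz":0.07,"wx":-0.01,"wy":-0.0,"wz":0.01},{"dx":-0.92,"dy":-0.2,"dz":0.07,"wx":-0.0,"wy":-0.0,"wz":0.0},{"dx":-0.91,"dy":-0.2,"dz":0.07,"wx":-0.01,"wy":-0.0,"wz":0.01}]
[{"dx":-0.92,"dy":-0.21,"dz":0.06,"wx":-0.0,"wy":-0.0,"wz":0.0}]
```

Emit:
{"method": "step_arm", "body": {"increments": [{"dx":-0.91,"dy":-0.2,"dz":0.07,"wx":0,"wy":0,"wz":0},{"dx":-0.91,"dy":-0.2,"dz":0.07,"wx":0,"wy":0,"wz":0},{"dx":-0.91,"dy":-0.2,"dz":0.07,"wx":0,"wy":0,"wz":0},{"dx":-0.91,"dy":-0.2,"dz":0.07,"wx":0,"wy":0,"wz":0.02},{"dx":-0.91,"dy":-0.2,"dz":0.07,"wx":0,"wy":0,"wz":0}]}}

```text
time_s: 5.65
eef_pos: [489.9, -35.3, 256.5]
ee_rot: [-0.263, 0.602, 0.721, 0.219]
force: [-0.1, 0.8, 0.0]
grip_width: 0.998
grip_force: 0.0
```

Emit:
{"method": "step_arm", "body": {"increments": [{"dx":-0.91,"dy":-0.2,"dz":0.07,"wx":0,"wy":0,"wz":0},{"dx":-0.91,"dy":-0.2,"dz":0.07,"wx":0,"wy":0,"wz":0},{"dx":-0.91,"dy":-0.2,"dz":0.07,"wx":-0.03,"wy":0,"wz":0.02},{"dx":-0.91,"dy":-0.2,"dz":0.07,"wx":0,"wy":0,"wz":0},{"dx":-0.91,"dy":-0.2,"dz":0.07,"wx":0,"wy":0,"wz":0}]}}

```text
time_s: 6.15
eef_pos: [479.7, -120.0, 176.7]
ee_rot: [-0.262, 0.604, 0.72, 0.22]
force: [0.3, 0.3, 0.9]
grip_width: 1.0
grip_force: 0.0
```

Emit:
{"method": "step_arm", "body": {"increments": [{"dx":-0.91,"dy":-0.2,"dz":0.07,"wx":0,"wy":0,"wz":0},{"dx":0,"dy":0,"dz":0,"wx":0,"wy":0,"wz":0}], "fingers": 75}}

```text
time_s: 6.35
eef_pos: [477.1, -137.4, 159.7]
ee_rot: [-0.263, 0.604, 0.719, 0.22]
force: [0.0, 0.7, 0.1]
grip_width: 0.878
grip_force: 0.0
```

```bash
python3 - <<'E'
from h import *
for n in ("wrist","top","scene"):
    c,A,o=cap(n,n+"3.png"); marks(n,["finial_a","clock_weight"],A,o,0.1)
print(np.round(RT()[1]), np.round(tcp([462,-48,0],140)),np.round(RT()[0]-OR,3))
E
```

```text
wrist finial_a 0.76 [462. -50.   1.]
wrist finial_a 0.75 [358. -45.   3.]
wrist finial_a 0.62 [435.  44.  -1.]
wrist clock_weight 0.59 [588. -62.  -0.]
wrist clock_weight 0.53 [461. -54.  -1.]
top finial_a 0.7 [457. -49.  -1.]
top finial_a 0.65 [ 589. -254.   -1.]
top finial_a 0.56 [436.  40.  -4.]
top clock_weight 0.54 [591. -64.  -1.]
top clock_weight 0.53 [ 506. -159.   -2.]
top clock_weight 0.24 [ 694. -106.   -1.]
scene finial_a 0.96 [438.  41.  -2.]
scene finial_a 0.83 [463. -49.  -2.]
scene finial_a 0.76 [358. -49.   1.]
scene finial_a 0.74 [ 597. -250.    1.]
scene clock_weight 0.81 [592. -61.  -4.]
[ 478. -136.  162.] [ 478. -137.  161.] [[-0.002 -0.    -0.001]
 [-0.     0.002 -0.   ]
 [-0.     0.    -0.   ]]
```

View pics/wrist3.png

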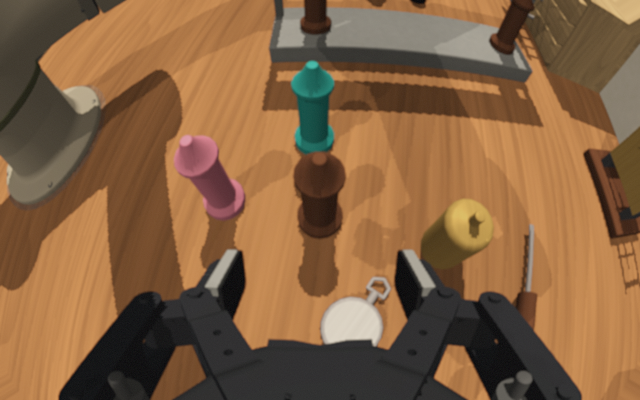

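The target is centred between the fingers at (320,200), with clearance to the pink and turquoise decoys and the brass weight. I'll advance and grip.

Emit:
{"method": "step_arm", "body": {"increments": [{"dx":-0.05,"dy":-0.05,"dz":0.9,"wx":0,"wy":0,"wz":0},{"dx":0,"dy":0,"dz":0.9,"wx":0,"wy":0,"wz":0},{"dx":0,"dy":0,"dz":0.9,"wx":0,"wy":0,"wz":0},{"dx":0,"dy":0,"dz":0.9,"wx":0,"wy":0,"wz":0},{"dx":0,"dy":0,"dz":0.9,"wx":0,"wy":0,"wz":0}]}}

```text
time_s: 7.3
eef_pos: [463.9, -65.5, 74.0]
ee_rot: [-0.262, 0.604, 0.72, 0.22]
force: [0.4, 0.8, 0.5]
grip_width: 0.882
grip_force: 0.0
```

Emit:
{"method": "step_arm", "body": {"increments": [{"dx":0,"dy":0,"dz":0.5,"wx":0,"wy":0,"wz":0},{"dx":0,"dy":0,"dz":0.36,"wx":0,"wy":0,"wz":0},{"dx":0,"dy":0,"dz":0,"wx":0,"wy":0,"wz":0},{"dx":0,"dy":0,"dz":0,"wx":0,"wy":0,"wz":0}]}}

```text
time_s: 7.7
eef_pos: [462.0, -53.0, 58.4]
ee_rot: [-0.262, 0.604, 0.72, 0.22]
force: [0.5, 0.1, 0.6]
grip_width: 0.876
grip_force: 0.0
```

Emit:
{"method": "step_arm", "body": {"increments": [{"dx":0,"dy":0,"dz":0,"wx":0,"wy":0,"wz":0},{"dx":0,"dy":0,"dz":0,"wx":0,"wy":0,"wz":0},{"dx":0,"dy":0,"dz":0,"wx":0,"wy":0,"wz":0},{"dx":0,"dy":0,"dz":0,"wx":0,"wy":0,"wz":0},{"dx":0,"dy":0,"dz":0,"wx":0,"wy":0,"wz":0}], "fingers": 20, "squeeze": 45}}

```text
time_s: 8.2
eef_pos: [461.7, -52.8, 58.3]
ee_rot: [-0.262, 0.604, 0.72, 0.22]
force: [-0.4, -2.0, 5.7]
grip_width: 0.361
grip_force: 44.5
```

Emit:
{"method": "step_arm", "body": {"increments": [{"dx":0,"dy":0,"dz":0,"wx":0,"wy":0,"wz":0},{"dx":0,"dy":0,"dz":0,"wx":0,"wy":0,"wz":0},{"dx":0,"dy":0,"dz":0,"wx":0,"wy":0,"wz":0},{"dx":0,"dy":0,"dz":0,"wx":0,"wy":0,"wz":0},{"dx":0,"dy":0,"dz":0,"wx":0,"wy":0,"wz":0}]}}

```text
time_s: 8.7
eef_pos: [461.7, -52.8, 58.3]
ee_rot: [-0.262, 0.604, 0.72, 0.22]
force: [-0.1, -1.6, 5.0]
grip_width: 0.362
grip_force: 44.5
```

```bash
python3 - <<'E'
from h import *
R,p=RT(); b=np.array([-.173,.985,0]); T=np.array([605.7,259.5,0])
z=lambda h:np.array([0,0,h])
plan([(R,p+z(140)),(OR,T-150*b+z(195)),(OR,T-130*b+z(105)),(OR,T+z(100)),(OR,T+z(89.5))])
E
```

```text
[{"dx":0.72,"dy":0.0,"dz":-0.86,"wx":0.0,"wy":0.0,"wz":0.0},{"dx":0.72,"dy":0.0,"dz":-0.86,"wx":0.0,"wy":0.0,"wz":0.0},{"dx":0.72,"dy":0.0,"dz":-0.86,"wx":0.0,"wy":0.0,"wz":0.0},{"dx":0.72,"dy":0.0,"dz":-0.85,"wx":0.0,"wy":0.0,"wz":0.0},{"dx":0.72,"dy":0.0,"dz":-0.86,"wx":0.0,"wy":0.0,"wz":0.0}]
[{"dx":0.44,"dy":0.87,"dz":0.39,"wx":-0.0,"wy":0.0,"wz":0.0},{"dx":0.44,"dy":0.87,"dz":0.39,"wx":-0.0,"wy":0.0,"wz":0.0},{"dx":0.44,"dy":0.87,"dz":0.39,"wx":-0.0,"wy":0.0,"wz":0.0},{"dx":0.44,"dy":0.87,"dz":0.39,"wx":-0.0,"wy":0.0,"wz":0.0},{"dx":0.44,"dy":0.87,"dz":0.39,"wx":-0.0,"wy":0.0,"wz":0.0}]
[{"dx":0.44,"dy":0.87,"dz":0.39,"wx":-0.0,"wy":0.0,"wz":0.0},{"dx":0.44,"dy":0.87,"dz":0.39,"wx":-0.0,"wy":0.0,"wz":0.0},{"dx":0.44,"dy":0.88,"dz":0.39,"wx":-0.0,"wy":0.0,"wz":0.01},{"dx":0.45,"dy":0.87,"dz":0.39,"wx":-0.01,"wy":0.0,"wz":0.0},{"dx":-0.43,"dy":0.0,"dz":0.82,"wx":0.0,"wy":0.0,"wz":0.0}]
[{"dx":-0.42,"dy":0.0,"dz":0.82,"wx":0.0,"wy":0.0,"wz":0.0},{"dx":-0.43,"dy":0.0,"dz":0.81,"wx":0.0,"wy":0.0,"wz":0.0},{"dx":-0.42,"dy":0.0,"dz":0.82,"wx":0.0,"wy":0.0,"wz":0.0},{"dx":0.77,"dy":0.0,"dz":0.7,"wx":0.0,"wy":0.0,"wz":0.0},{"dx":0.77,"dy":0.0,"dz":0.7,"wx":0.0,"wy":0.0,"wz":0.0}]
[{"dx":0.77,"dy":0.0,"dz":0.7,"wx":0.0,"wy":0.0,"wz":0.0},{"dx":0.77,"dy":0.0,"dz":0.7,"wx":0.0,"wy":0.0,"wz":0.0},{"dx":0.77,"dy":0.0,"dz":0.69,"wx":0.0,"wy":0.0,"wz":0.0},{"dx":-0.27,"dy":0.0,"dz":0.33,"wx":0.0,"wy":0.0,"wz":0.0}]
```

Emit:
{"method": "step_arm", "body": {"increments": [{"dx":0.72,"dy":0,"dz":-0.86,"wx":0,"wy":0,"wz":0},{"dx":0.72,"dy":0,"dz":-0.86,"wx":0,"wy":0,"wz":0},{"dx":0.72,"dy":0,"dz":-0.86,"wx":0,"wy":0,"wz":0},{"dx":0.72,"dy":0,"dz":-0.86,"wx":0,"wy":0,"wz":0},{"dx":0.72,"dy":0,"dz":-0.86,"wx":0,"wy":0,"wz":0}]}}

```text
time_s: 9.2
eef_pos: [461.4, -52.6, 199.0]
ee_rot: [-0.263, 0.604, 0.72, 0.22]
force: [1.3, -0.3, -1.5]
grip_width: 0.361
grip_force: 44.7
```

Emit:
{"method": "step_arm", "body": {"increments": [{"dx":0.44,"dy":0.87,"dz":0.39,"wx":0,"wy":0,"wz":0},{"dx":0.44,"dy":0.87,"dz":0.39,"wx":0,"wy":0,"wz":0},{"dx":0.44,"dy":0.87,"dz":0.39,"wx":0,"wy":0,"wz":0},{"dx":0.44,"dy":0.87,"dz":0.39,"wx":0,"wy":0,"wz":0},{"dx":0.44,"dy":0.87,"dz":0.39,"wx":0,"wy":0,"wz":0}]}}

```text
time_s: 9.7
eef_pos: [556.4, 39.6, 195.7]
ee_rot: [-0.263, 0.604, 0.72, 0.219]
force: [0.1, -0.7, -0.7]
grip_width: 0.36
grip_force: 44.8
```

Emit:
{"method": "step_arm", "body": {"increments": [{"dx":0.44,"dy":0.87,"dz":0.39,"wx":0,"wy":0,"wz":0},{"dx":0.44,"dy":0.87,"dz":0.39,"wx":0,"wy":0,"wz":0},{"dx":0.44,"dy":0.88,"dz":0.39,"wx":0,"wy":0,"wz":0},{"dx":0.45,"dy":0.87,"dz":0.39,"wx":0,"wy":0,"wz":0},{"dx":-0.43,"dy":0,"dz":0.82,"wx":0,"wy":0,"wz":0}]}}

```text
time_s: 10.2
eef_pos: [632.5, 118.6, 173.5]
ee_rot: [-0.26, 0.602, 0.721, 0.221]
force: [0.4, -1.2, -1.2]
grip_width: 0.363
grip_force: 44.9
```

Emit:
{"method": "step_arm", "body": {"increments": [{"dx":-0.42,"dy":0,"dz":0.82,"wx":0,"wy":0,"wz":0},{"dx":-0.43,"dy":0,"dz":0.81,"wx":0,"wy":0,"wz":0},{"dx":-0.42,"dy":0,"dz":0.82,"wx":0,"wy":0,"wz":0},{"dx":0,"dy":0,"dz":0,"wx":0,"wy":0,"wz":0},{"dx":0,"dy":0,"dz":0,"wx":0,"wy":0,"wz":0}]}}

```text
time_s: 10.7
eef_pos: [628.0, 131.6, 105.1]
ee_rot: [-0.262, 0.604, 0.72, 0.22]
force: [-0.3, -0.9, -1.7]
grip_width: 0.365
grip_force: 44.9
```

```bash
python3 - <<'E'
from h import *
for n in ("wrist","scene"):
    c,A,o=cap(n,n+"4.png"); marks(n,["finial_a","standing_near","standing_far","shelf","board_edge"],A,o,0.1)
R,p=RT(); print(np.round(p,1)); b=np.array([-.173,.985,0]); T=np.array([605.7,259.5,0])
print(np.round(R-OR,3))
plan([(OR,T+[0,0,102]),(OR,T+[0,0,89.5])],step=20)
E
```

```text
wrist finial_a 0.83 [625. 134.  44.]
wrist finial_a 0.79 [361. -47.   3.]
wrist finial_a 0.61 [438.  43.  -0.]
wrist finial_a 0.33 [702. 280.  32.]
wrist standing_far 0.7 [701. 280.  32.]
wrist standing_far 0.52 [573. 424.   4.]
wrist shelf 0.67 [543. 254.  -1.]
scene finial_a 0.91 [ 598. -249.   -2.]
scene finial_a 0.7 [630. 138.  46.]
scene standing_near 0.56 [407. 231.  29.]
scene standing_far 0.97 [704. 280.  31.]
scene shelf 0.59 [547. 252.  -0.]
scene board_edge 0.72 [547. 243. 193.]
[628.  131.6 104.9]
[[-0.001 -0.    -0.001]
 [-0.     0.002 -0.   ]
 [ 0.    -0.     0.   ]]
[{"dx":0.78,"dy":0.0,"dz":0.69,"wx":-0.0,"wy":-0.0,"wz":0.0},{"dx":0.78,"dy":0.0,"dz":0.68,"wx":-0.0,"wy":-0.0,"wz":0.0},{"dx":0.78,"dy":0.01,"dz":0.69,"wx":-0.0,"wy":-0.0,"wz":0.0},{"dx":0.78,"dy":0.0,"dz":0.68,"wx":-0.01,"wy":-0.0,"wz":0.01},{"dx":0.78,"dy":0.01,"dz":0.69,"wx":-0.0,"wy":-0.0,"wz":0.0}]
[{"dx":-0.32,"dy":-0.0,"dz":0.38,"wx":-0.0,"wy":-0.0,"wz":0.0}]
```

View pics/wrist4.png

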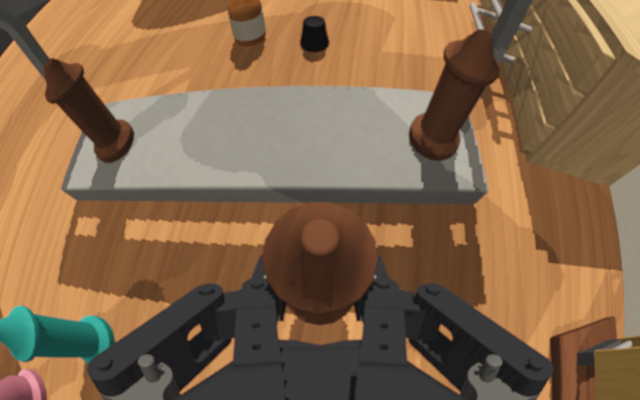

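The finial is held upright and centred at (320,265), and the far standing one is clear at (440,120). I'll insert, lower until it touches the deck, and release.

Emit:
{"method": "step_arm", "body": {"increments": [{"dx":0.78,"dy":0,"dz":0.69,"wx":0,"wy":0,"wz":0},{"dx":0.78,"dy":0,"dz":0.69,"wx":0,"wy":0,"wz":0},{"dx":0.78,"dy":0,"dz":0.69,"wx":0,"wy":0,"wz":0},{"dx":0.78,"dy":0,"dz":0.69,"wx":0,"wy":0,"wz":0},{"dx":0.78,"dy":0.02,"dz":0.69,"wx":0,"wy":0,"wz":0}]}}

```text
time_s: 11.8
eef_pos: [605.4, 260.9, 101.4]
ee_rot: [-0.262, 0.604, 0.72, 0.22]
force: [-0.1, -0.4, -0.9]
grip_width: 0.362
grip_force: 44.9
```

Emit:
{"method": "step_arm", "body": {"increments": [{"dx":-0.16,"dy":0,"dz":0.19,"wx":0,"wy":0,"wz":0},{"dx":-0.13,"dy":0,"dz":0.15,"wx":0,"wy":0,"wz":0},{"dx":0,"dy":0,"dz":0,"wx":0,"wy":0,"wz":0},{"dx":0,"dy":0,"dz":0,"wx":0,"wy":0,"wz":0}]}}

```text
time_s: 12.2
eef_pos: [606.1, 258.8, 90.1]
ee_rot: [-0.262, 0.604, 0.72, 0.22]
force: [1.4, -0.9, -0.8]
grip_width: 0.362
grip_force: 44.9
```

Emit:
{"method": "step_arm", "body": {"increments": [{"dx":-0.03,"dy":0,"dz":0.04,"wx":0,"wy":0,"wz":0},{"dx":0,"dy":0,"dz":0,"wx":0,"wy":0,"wz":0},{"dx":0,"dy":0,"dz":0,"wx":0,"wy":0,"wz":0}]}}

```text
time_s: 12.5
eef_pos: [605.8, 259.6, 89.1]
ee_rot: [-0.262, 0.604, 0.72, 0.22]
force: [-0.1, -0.4, -1.8]
grip_width: 0.363
grip_force: 44.9
```

```bash
python3 - <<'E'
from h import *
for n in ("wrist","scene","top"):
    c,A,o=cap(n,n+"5.png"); marks(n,["finial_a","standing_near","standing_far"],A,o,0.1)
E
```

```text
wrist finial_a 0.65 [606. 260.  32.]
wrist standing_near 0.61 [409. 230.  28.]
wrist standing_far 0.59 [704. 281.  32.]
wrist standing_far 0.59 [406. 230.  28.]
scene finial_a 0.91 [357. -48.   0.]
scene finial_a 0.66 [606. 265.  29.]
scene finial_a 0.63 [441.  44.  -3.]
scene standing_far 0.88 [704. 278.  29.]
top finial_a 0.66 [ 585. -249.    2.]
top finial_a 0.59 [600. 260.  27.]
top finial_a 0.59 [438.  44.  -3.]
top finial_a 0.52 [359. -48.  -1.]
top standing_near 0.47 [ 507. -157.   -2.]
top standing_near 0.41 [407. 229.  27.]
top standing_far 0.67 [699. 277.  30.]
```

Emit:
{"method": "step_arm", "body": {"increments": [{"dx":-0.03,"dy":0,"dz":0.03,"wx":0,"wy":0,"wz":0},{"dx":0,"dy":0,"dz":0,"wx":0,"wy":0,"wz":0}]}}

```text
time_s: 13.3
eef_pos: [605.8, 259.9, 88.4]
ee_rot: [-0.262, 0.603, 0.72, 0.22]
force: [-0.5, -0.8, 3.3]
grip_width: 0.362
grip_force: 45.2
```

Emit:
{"method": "step_arm", "body": {"increments": [{"dx":-0.03,"dy":0,"dz":0.03,"wx":0,"wy":0,"wz":0},{"dx":0,"dy":0,"dz":0,"wx":0,"wy":0,"wz":0}]}}

```text
time_s: 13.5
eef_pos: [605.8, 259.9, 88.3]
ee_rot: [-0.263, 0.603, 0.72, 0.22]
force: [-3.3, -2.3, 9.9]
grip_width: 0.366
grip_force: 45.9
```

Emit:
{"method": "step_arm", "body": {"increments": [{"dx":0,"dy":0,"dz":0,"wx":0,"wy":0,"wz":0},{"dx":0,"dy":0,"dz":0,"wx":0,"wy":0,"wz":0},{"dx":0,"dy":0,"dz":0,"wx":0,"wy":0,"wz":0},{"dx":0,"dy":0,"dz":0,"wx":0,"wy":0,"wz":0},{"dx":0,"dy":0,"dz":0,"wx":0,"wy":0,"wz":0}], "fingers": 66}}

```text
time_s: 14.0
eef_pos: [605.7, 259.7, 86.7]
ee_rot: [-0.262, 0.604, 0.72, 0.22]
force: [-0.6, -0.2, 0.7]
grip_width: 0.776
grip_force: 0.0
```

Emit:
{"method": "step_arm", "body": {"increments": [{"dx":0,"dy":0,"dz":-0.3,"wx":0,"wy":0,"wz":0},{"dx":0,"dy":0,"dz":-0.6,"wx":0,"wy":0,"wz":0},{"dx":0,"dy":0,"dz":-0.9,"wx":0,"wy":0,"wz":0},{"dx":0,"dy":0,"dz":-0.9,"wx":0,"wy":0,"wz":0},{"dx":0,"dy":0,"dz":-0.9,"wx":0,"wy":0,"wz":0}]}}

```text
time_s: 14.5
eef_pos: [616.2, 201.3, 157.6]
ee_rot: [-0.262, 0.604, 0.72, 0.22]
force: [-0.3, -0.2, 0.3]
grip_width: 0.772
grip_force: 0.0
```

Emit:
{"method": "step_arm", "body": {"increments": [{"dx":0,"dy":0,"dz":-0.9,"wx":0,"wy":0,"wz":0},{"dx":0,"dy":0,"dz":-0.9,"wx":0,"wy":0,"wz":0},{"dx":0,"dy":0,"dz":0,"wx":0,"wy":0,"wz":0}]}}

```text
time_s: 14.8
eef_pos: [622.4, 172.1, 193.4]
ee_rot: [-0.26, 0.604, 0.72, 0.221]
force: [-0.4, -0.8, 1.0]
grip_width: 0.773
grip_force: 0.0
```

```bash
python3 - <<'E'
from h import *
for n in ("wrist","scene","top"):
    c,A,o=cap(n,n+"6.png"); marks(n,["finial_a","standing_near","standing_far"],A,o,0.1)
R,p=RT(); print(np.round(p,1))
t=tcp([589,-251,0],160); print(t)
plan([(OR,np.array([600,0,270.])),(OR,t)])
E
```

```text
wrist finial_a 0.77 [604. 260.  32.]
wrist standing_near 0.66 [409. 226.  30.]
wrist standing_far 0.89 [703. 281.  32.]
scene finial_a 0.75 [ 599. -248.    0.]
scene finial_a 0.63 [410. 232.  27.]
scene finial_a 0.6 [606. 264.  28.]
scene finial_a 0.58 [445.  40.  -2.]
scene finial_a 0.58 [358. -48.  -2.]
scene standing_near 0.69 [408. 231.  27.]
scene standing_far 0.97 [707. 280.  28.]
top finial_a 0.68 [602. 262.  26.]
top finial_a 0.59 [358. -50.  -2.]
top finial_a 0.47 [ 587. -255.   -0.]
top finial_a 0.31 [407. 229.  29.]
top standing_near 0.43 [406. 227.  30.]
top standing_near 0.4 [567. 422.  -1.]
top standing_far 0.57 [696. 277.  28.]
[620.9 174.4 190.1]
[ 606.79503549 -352.29481743  176.5671109 ]
[{"dx":-0.39,"dy":-0.26,"dz":-0.85,"wx":-0.0,"wy":-0.0,"wz":0.0},{"dx":-0.39,"dy":-0.25,"dz":-0.85,"wx":-0.0,"wy":-0.0,"wz":0.0},{"dx":-0.39,"dy":-0.26,"dz":-0.84,"wx":-0.0,"wy":-0.0,"wz":0.0},{"dx":-0.38,"dy":-0.25,"dz":-0.85,"wx":-0.0,"wy":-0.0,"wz":0.0},{"dx":-0.39,"dy":-0.26,"dz":-0.84,"wx":-0.0,"wy":-0.0,"wz":0.0}]
[{"dx":-0.38,"dy":-0.25,"dz":-0.85,"wx":-0.01,"wy":-0.0,"wz":0.
[... 321 characters left out ...]
0},{"dx":-0.93,"dy":-0.15,"dz":-0.43,"wx":0.0,"wy":-0.0,"wz":0.0},{"dx":-0.94,"dy":-0.16,"dz":-0.44,"wx":0.0,"wy":-0.0,"wz":0.0},{"dx":-0.93,"dy":-0.15,"dz":-0.43,"wx":0.0,"wy":-0.0,"wz":0.0},{"dx":-0.94,"dy":-0.16,"dz":-0.44,"wx":0.0,"wy":-0.0,"wz":0.0}]
[{"dx":-0.93,"dy":-0.15,"dz":-0.43,"wx":0.0,"wy":-0.0,"wz":0.0},{"dx":-0.94,"dy":-0.16,"dz":-0.44,"wx":0.0,"wy":-0.0,"wz":0.0},{"dx":-0.93,"dy":-0.15,"dz":-0.43,"wx":0.0,"wy":-0.0,"wz":0.0},{"dx":-0.94,"dy":-0.16,"dz":-0.44,"wx":0.0,"wy":-0.0,"wz":0.0},{"dx":-0.93,"dy":-0.15,"dz":-0.43,"wx":0.0,"wy":-0.0,"wz":0.0}]
[{"dx":-0.94,"dy":-0.16,"dz":-0.44,"wx":0.0,"wy":-0.0,"wz":0.0},{"dx":-0.93,"dy":-0.15,"dz":-0.43,"wx":0.0,"wy":-0.0,"wz":0.0}]
```

View pics/wrist6.png

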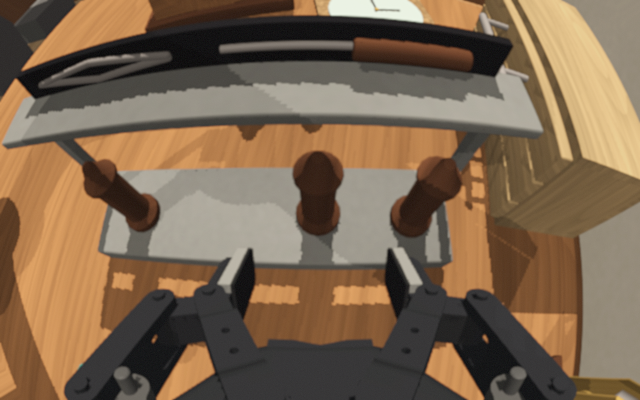

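The first finial stands well in the row at (318,195). For the second I'll use a different lean yaw so the wrist stays within reach.

```bash
python3 - <<'E'
from h import *
print(np.round(ctrl.sense()["joints"],2))
O2=ori(np.radians(-50),np.radians(40)); d=O2[:,2]
t=np.array([591,-251,54])-140*d
plan([(OR,np.array([590,60,280.])),(ori(np.radians(-20),np.radians(40)),np.array([560,-110,280.])),(O2,t)])
E
```

```text
[-0.14  0.69  1.24  0.66  1.49 -0.46]
[{"dx":-0.16,"dy":-0.34,"dz":-0.92,"wx":-0.0,"wy":-0.0,"wz":0.0},{"dx":-0.16,"dy":-0.34,"dz":-0.92,"wx":-0.0,"wy":-0.0,"wz":0.0},{"dx":-0.16,"dy":-0.33,"dz":-0.92,"wx":-0.0,"wy":-0.0,"wz":0.0},{"dx":-0.16,"dy":-0.34,"dz":-0.92,"wx":-0.01,"wy":-0.0,"wz":0.0},{"dx":-0.17,"dy":-0.33,"dz":-0.92,"wx":-0.0,"wy":-0.0,"wz":0.01}]
[{"dx":-0.16,"dy":-0.34,"dz":-0.91,"wx":-0.01,"wy":-0.0,"wz":0.0},{"dx":-0.83,"dy":-0.39,"dz":-0.7,"wx":-0.53,"wy":-0.0,"wz":0.64},{"dx":-0.85,"dy":-0.3,"dz":-0.71,"wx":-0.54,"wy":-0.0,"wz":0.64},{"dx":-0.87,"dy":-0.2,"dz":-0.73,"wx":-0.53,"wy":-0.0,"wz":0.64},{"dx":-0.88,"dy":-0.1,"dz":-0.74,"wx":-0.54,"wy":-0.0,"wz":0.64}]
[{"dx":-0.88,"dy":0.0,"dz":-0.74,"wx":-0.53,"wy":-0.0,"wz":0.63},{"dx":-0.88,"dy":0.11,"dz":-0.73,"wx":-0.54,"wy":-0.0,"wz":0.64},{"dx":-0.92,"dy":0.13,"dz":-0.15,"wx":-0.32,"wy":-0.0,"wz":0.38},{"dx":-0.91,"dy":0.17,"dz":-0.15,"wx":-0.32,"wy":-0.0,"wz":0.38},{"dx":-0.9,"dy":0.21,"dz":-0.14,"wx":-0.32,"wy":-0.0,"wz":0.38}]
[{"dx":-0.89,"dy":0.25,"dz":-0.13,"wx":-0.32,"wy":-0.0,"wz":0.38},{"dx":-0.88,"dy":0.29,"dz":-0.12,"wx":-0.32,"wy":-0.0,"wz":0.38},{"dx":-0.87,"dy":0.33,"dz":-0.11,"wx":-0.32,"wy":-0.0,"wz":0.39},{"dx":-0.86,"dy":0.37,"dz":-0.1,"wx":-0.32,"wy":-0.0,"wz":0.38},{"dx":-0.84,"dy":0.41,"dz":-0.09,"wx":-0.32,"wy":-0.0,"wz":0.39}]
[{"dx":-0.83,"dy":0.44,"dz":-0.07,"wx":-0.33,"wy":-0.0,"wz":0.38},{"dx":-0.81,"dy":0.48,"dz":-0.06,"wx":-0.32,"wy":-0.0,"wz":0.39}]
```

Emit:
{"method": "step_arm", "body": {"increments": [{"dx":-0.16,"dy":-0.34,"dz":-0.92,"wx":0,"wy":0,"wz":0},{"dx":-0.16,"dy":-0.34,"dz":-0.92,"wx":0,"wy":0,"wz":0},{"dx":-0.16,"dy":-0.34,"dz":-0.92,"wx":0,"wy":0,"wz":0},{"dx":-0.16,"dy":-0.34,"dz":-0.92,"wx":0,"wy":0,"wz":0},{"dx":-0.16,"dy":-0.34,"dz":-0.92,"wx":0,"wy":0,"wz":0}]}}

```text
time_s: 15.9
eef_pos: [594.4, 78.2, 266.1]
ee_rot: [-0.262, 0.604, 0.72, 0.22]
force: [0.0, 1.0, 0.2]
grip_width: 0.775
grip_force: 0.0
```

Emit:
{"method": "step_arm", "body": {"increments": [{"dx":-0.16,"dy":-0.34,"dz":-0.92,"wx":0,"wy":0,"wz":0},{"dx":-0.83,"dy":-0.39,"dz":-0.7,"wx":-0.53,"wy":0,"wz":0.64},{"dx":-0.85,"dy":-0.3,"dz":-0.71,"wx":-0.54,"wy":0,"wz":0.64},{"dx":-0.87,"dy":-0.2,"dz":-0.73,"wx":-0.53,"wy":0,"wz":0.64},{"dx":-0.88,"dy":-0.1,"dz":-0.74,"wx":-0.54,"wy":0,"wz":0.64}]}}

```text
time_s: 16.4
eef_pos: [569.3, -54.8, 280.6]
ee_rot: [-0.22, 0.721, 0.603, 0.262]
force: [-0.2, -0.5, -0.7]
grip_width: 0.775
grip_force: 0.0
```

Emit:
{"method": "step_arm", "body": {"increments": [{"dx":-0.88,"dy":0,"dz":-0.74,"wx":-0.53,"wy":0,"wz":0.64},{"dx":-0.88,"dy":0.11,"dz":-0.73,"wx":-0.54,"wy":0,"wz":0.64},{"dx":-0.92,"dy":0.13,"dz":-0.15,"wx":-0.32,"wy":0,"wz":0.38},{"dx":-0.91,"dy":0.17,"dz":-0.15,"wx":-0.32,"wy":0,"wz":0.38},{"dx":-0.9,"dy":0.21,"dz":-0.14,"wx":-0.32,"wy":0,"wz":0.38}]}}

```text
time_s: 16.9
eef_pos: [548.3, -170.9, 244.7]
ee_rot: [-0.174, 0.81, 0.477, 0.294]
force: [0.2, -0.4, 0.5]
grip_width: 0.771
grip_force: 0.0
```

```bash
python3 - <<'E'
from h import *
print(np.round(ctrl.sense()["joints"],2),np.round(RT()[1]))
for n in ("wrist","top","scene"):
    c,A,o=cap(n,n+"7.png"); marks(n,["finial_a","bun_foot","balance_cock"],A,o,0.1)
O2=ori(np.radians(-50),np.radians(40)); d=O2[:,2]
t=np.array([591,-251,54])-140*d
plan([(O2,t)])
E
```

```text
[-0.77  0.45  1.47  0.67  1.46 -0.43] [ 548. -171.  245.]
wrist finial_a 0.74 [356. -48.   2.]
wrist finial_a 0.73 [435.  45.   1.]
wrist finial_a 0.69 [607. 262.  30.]
wrist finial_a 0.6 [ 595. -253.    1.]
top finial_a 0.6 [438.  43.  -1.]
top finial_a 0.53 [600. 260.  29.]
top finial_a 0.41 [ 588. -250.   -1.]
top bun_foot 0.47 [ 451. -260.    0.]
top bun_foot 0.47 [ 507. -155.   -4.]
scene finial_a 0.89 [608. 265.  25.]
scene finial_a 0.88 [ 598. -249.   -3.]
scene finial_a 0.76 [360. -49.  -1.]
scene finial_a 0.6 [443.  43.  -4.]
scene bun_foot 0.59 [ 453. -263.   -5.]
scene balance_cock 0.69 [ 573. -394.   -2.]
[{"dx":-0.9,"dy":0.25,"dz":-0.13,"wx":-0.32,"wy":0.0,"wz":0.38},{"dx":-0.89,"dy":0.29,"dz":-0.12,"wx":-0.32,"wy":0.0,"wz":0.39},{"dx":-0.87,"dy":0.33,"dz":-0.11,"wx":-0.33,"wy":0.0,"wz":0.39},{"dx":-0.86,"dy":0.37,"dz":-0.09,"wx":-0.32,"wy":0.0,"wz":0.38},{"dx":-0.84,"dy":0.41,"dz":-0.08,"wx":-0.33,"wy":0.0,"wz":0.39}]
[{"dx":-0.83,"dy":0.44,"dz":-0.07,"wx":-0.32,"wy":0.0,"wz":0.38},{"dx":-0.81,"dy":0.48,"dz":-0.05,"wx":-0.33,"wy":0.01,"wz":0.39}]
```

Emit:
{"method": "step_arm", "body": {"increments": [{"dx":-0.9,"dy":0.25,"dz":-0.13,"wx":-0.32,"wy":0,"wz":0.38},{"dx":-0.89,"dy":0.29,"dz":-0.12,"wx":-0.32,"wy":0,"wz":0.39},{"dx":-0.87,"dy":0.33,"dz":-0.11,"wx":-0.33,"wy":0,"wz":0.39},{"dx":-0.86,"dy":0.37,"dz":-0.09,"wx":-0.32,"wy":0,"wz":0.38},{"dx":-0.84,"dy":0.41,"dz":-0.08,"wx":-0.33,"wy":0,"wz":0.39}], "fingers": 75}}

```text
time_s: 18.0
eef_pos: [529.4, -270.0, 184.7]
ee_rot: [-0.133, 0.866, 0.366, 0.315]
force: [0.0, -0.4, -0.2]
grip_width: 0.878
grip_force: 0.0
```

Emit:
{"method": "step_arm", "body": {"increments": [{"dx":-0.83,"dy":0.44,"dz":-0.07,"wx":-0.32,"wy":0,"wz":0.38},{"dx":-0.81,"dy":0.48,"dz":-0.05,"wx":-0.33,"wy":0,"wz":0.39},{"dx":0,"dy":0,"dz":0,"wx":0,"wy":0,"wz":0},{"dx":0,"dy":0,"dz":0,"wx":0,"wy":0,"wz":0}]}}

```text
time_s: 18.4
eef_pos: [522.0, -308.8, 161.3]
ee_rot: [-0.117, 0.883, 0.321, 0.321]
force: [0.0, -0.9, -0.0]
grip_width: 0.882
grip_force: 0.0
```

```bash
python3 - <<'E'
from h import *
c,A,o=cap("wrist","wrist8.png"); marks("wrist",["finial_a","bun_foot","balance_cock"],A,o,0.1)
R,p=RT();print(np.round(p,1)); O2=ori(np.radians(-50),np.radians(40)); d=O2[:,2]
print(np.round(R-O2,3))
B=np.array([593,-252,54.]); print((R.T@(B-6*d-p)/25).round(2))
c,A,o=cap("wrist"); marks("wrist",["finial_a"],A,o,0.1)
E
```

```text
wrist finial_a 0.95 [357. -46.   3.]
wrist finial_a 0.92 [606. 262.  29.]
wrist finial_a 0.76 [ 595. -254.    0.]
wrist finial_a 0.73 [437.  44.   0.]
wrist finial_a 0.3 [484. 425.  -0.]
wrist bun_foot 0.97 [ 453. -265.    2.]
wrist balance_cock 0.96 [ 567. -385.    4.]
[ 522.3 -308.5  161.7]
[[ 0.     0.    -0.   ]
 [ 0.001  0.    -0.001]
 [-0.001  0.001 -0.   ]]
[0.01 0.09 5.39]
wrist finial_a 0.75 [ 592. -254.    2.]
wrist finial_a 0.68 [440.  41.  -1.]
wrist finial_a 0.61 [607. 260.  30.]
wrist finial_a 0.58 [358. -49.   2.]
```

View pics/wrist8.png

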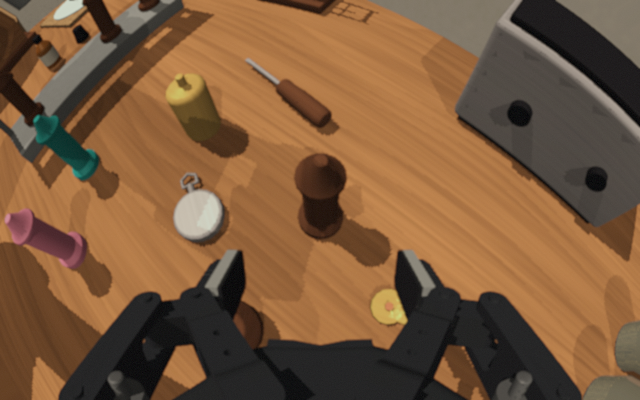

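The second finial is centred at (320,195), and nothing stands in the finger path. I'll advance and grip.

Emit:
{"method": "step_arm", "body": {"increments": [{"dx":0,"dy":0.09,"dz":0.9,"wx":0,"wy":0,"wz":0},{"dx":0,"dy":0,"dz":0.9,"wx":0,"wy":0,"wz":0},{"dx":0,"dy":0,"dz":0.9,"wx":0,"wy":0,"wz":0},{"dx":0,"dy":0,"dz":0.9,"wx":0,"wy":0,"wz":0},{"dx":0,"dy":0,"dz":0.9,"wx":0,"wy":0,"wz":0}]}}

```text
time_s: 19.2
eef_pos: [579.3, -263.8, 74.4]
ee_rot: [-0.117, 0.883, 0.321, 0.321]
force: [0.2, -0.3, 0.8]
grip_width: 0.877
grip_force: 0.0
```

Emit:
{"method": "step_arm", "body": {"increments": [{"dx":0,"dy":0,"dz":0.5,"wx":0,"wy":0,"wz":0},{"dx":0,"dy":0,"dz":0.4,"wx":0,"wy":0,"wz":0},{"dx":0,"dy":0,"dz":0,"wx":0,"wy":0,"wz":0},{"dx":0,"dy":0,"dz":0,"wx":0,"wy":0,"wz":0}]}}

```text
time_s: 19.6
eef_pos: [589.8, -255.6, 58.1]
ee_rot: [-0.116, 0.883, 0.321, 0.321]
force: [-0.3, 0.0, 0.4]
grip_width: 0.879
grip_force: 0.0
```

Emit:
{"method": "step_arm", "body": {"increments": [{"dx":0,"dy":0,"dz":0,"wx":0,"wy":0,"wz":0},{"dx":0,"dy":0,"dz":0,"wx":0,"wy":0,"wz":0},{"dx":0,"dy":0,"dz":0,"wx":0,"wy":0,"wz":0},{"dx":0,"dy":0,"dz":0,"wx":0,"wy":0,"wz":0},{"dx":0,"dy":0,"dz":0,"wx":0,"wy":0,"wz":0}], "fingers": 20, "squeeze": 45}}

```text
time_s: 20.1
eef_pos: [589.8, -255.4, 58.0]
ee_rot: [-0.117, 0.883, 0.321, 0.321]
force: [-3.3, -1.4, 3.8]
grip_width: 0.366
grip_force: 44.4
```

```bash
python3 - <<'E'
from h import *
s=ctrl.sense(); print(s["force"],s["grip_width"],s["grip_force"])
c,A,o=cap("wrist","wrist9.png"); marks("wrist",["finial_a"],A,o,0.1)
R,p=RT(); print(np.round(p,1)); b=np.array([-.173,.985,0]); T=np.array([506.5,242.5,0])
z=lambda h:np.array([0,0,h]); O2=ori(np.radians(-50),np.radians(40))
plan([(R,p+z(160)),(ori(np.radians(-20),np.radians(40)),np.array([560,-80,225.])),(OR,T-140*b+z(190)),(OR,T-130*b+z(105))])
E
```

```text
[-3.34537451 -1.40316975  3.7979564 ] 0.3657819917938298 44.42386865615845
wrist finial_a 0.84 [ 595. -256.    1.]
wrist finial_a 0.71 [606. 262.  29.]
wrist finial_a 0.69 [437.  41.  -1.]
[ 589.8 -255.4   58. ]
[{"dx":0.69,"dy":0.0,"dz":-0.82,"wx":0.0,"wy":0.0,"wz":0.0},{"dx":0.68,"dy":0.0,"dz":-0.82,"wx":0.0,"wy":0.0,"wz":0.0},{"dx":0.69,"dy":0.0,"dz":-0.82,"wx":0.0,"wy":0.0,"wz":0.0},{"dx":0.68,"dy":0.0,"dz":-0.81,"wx":0.0,"wy":0.0,"wz":0.0},{"dx":0.69,"dy":0.0,"dz":-0.82,"wx":0.0,"wy":0.0,"wz":0.0}]
[{"dx":0.68,"dy":0.0,"dz":-0.81,"wx":0.0,"wy":0.0,"wz":0.0},{"dx":0.42,"dy":-0.88,"dz":0.3,"wx":0.46,"wy":0.0,"wz":-0.55},{"dx":0.47,"dy":-0.84,"dz":0.34,"wx":0.46,"wy":0.0,"wz":-0.55},{"dx":0.51,"dy":-0.79,"dz":0.38,"wx":0.46,"wy":0.0,"wz":-0.55},{"dx":0.56,"dy":-0.74,"dz":0.41,"wx":0.46,"wy":0.0,"wz":-0.55}]
[{"dx":0.6,"dy":-0.69,"dz":0.45,"wx":0.46,"wy":0.0,"wz":-0.55},{"dx":0.64,"dy":-0.63,"dz":0.48,"wx":0.46,"wy":0.0,"wz":-0.54},{"dx":0.67,"dy":-0.56,"dz":0.51,"wx":0.46,"wy":0.01,"wz":-0.55},{"dx":0.68,"dy":-0.6,"dz":0.88,"wx":0.54,"wy":-0.0,"wz":-0.64},{"dx":0.72,"dy":-0.51,"dz":0.91,"wx":0.53,"wy":-0.0,"wz":-0.64}]
[{"dx":0.75,"dy":-0.41,"dz":0.94,"wx":0.54,"wy":-0.0,"wz":-0.64},{"dx":0.78,"dy":-0.3,"dz":0.96,"wx":0.53,"wy":-0.0,"wz":-0.63},{"dx":0.8,"dy":-0.2,"dz":0.97,"wx":0.54,"wy":-0.0,"wz":-0.64},{"dx":0.8,"dy":-0.08,"dz":0.97,"wx":0.53,"wy":-0.0,"wz":-0.63},{"dx":-0.63,"dy":-0.0,"dz":0.95,"wx":0.0,"wy":-0.0,"wz":-0.0}]
[{"dx":-0.62,"dy":-0.0,"dz":0.96,"wx":0.0,"wy":-0.0,"wz":-0.0},{"dx":-0.63,"dy":-0.0,"dz":0.95,"wx":0.0,"wy":-0.0,"wz":-0.0}]
```

Emit:
{"method": "step_arm", "body": {"increments": [{"dx":0.69,"dy":0,"dz":-0.82,"wx":0,"wy":0,"wz":0},{"dx":0.69,"dy":0,"dz":-0.82,"wx":0,"wy":0,"wz":0},{"dx":0.69,"dy":0,"dz":-0.82,"wx":0,"wy":0,"wz":0},{"dx":0.69,"dy":0,"dz":-0.82,"wx":0,"wy":0,"wz":0},{"dx":0.69,"dy":0,"dz":-0.82,"wx":0,"wy":0,"wz":0}]}}

```text
time_s: 20.7
eef_pos: [589.8, -254.8, 192.1]
ee_rot: [-0.117, 0.883, 0.321, 0.321]
force: [-0.3, 0.2, -1.2]
grip_width: 0.363
grip_force: 44.8
```

Emit:
{"method": "step_arm", "body": {"increments": [{"dx":0.68,"dy":0,"dz":-0.81,"wx":0,"wy":0,"wz":0},{"dx":0.42,"dy":-0.88,"dz":0.3,"wx":0.46,"wy":0,"wz":-0.55},{"dx":0.47,"dy":-0.84,"dz":0.34,"wx":0.46,"wy":0,"wz":-0.55},{"dx":0.51,"dy":-0.79,"dz":0.38,"wx":0.46,"wy":0,"wz":-0.55},{"dx":0.56,"dy":-0.74,"dz":0.41,"wx":0.46,"wy":0,"wz":-0.55}]}}

```text
time_s: 21.2
eef_pos: [572.5, -153.8, 221.6]
ee_rot: [-0.164, 0.825, 0.451, 0.3]
force: [-0.1, -1.0, -2.6]
grip_width: 0.36
grip_force: 44.9
```

Emit:
{"method": "step_arm", "body": {"increments": [{"dx":0.6,"dy":-0.69,"dz":0.45,"wx":0.46,"wy":0,"wz":-0.55},{"dx":0.64,"dy":-0.63,"dz":0.48,"wx":0.46,"wy":0,"wz":-0.54},{"dx":0.67,"dy":-0.56,"dz":0.51,"wx":0.46,"wy":0,"wz":-0.55},{"dx":0,"dy":0,"dz":0,"wx":0,"wy":0,"wz":0}]}}

```text
time_s: 21.6
eef_pos: [560.0, -77.4, 224.9]
ee_rot: [-0.197, 0.769, 0.54, 0.279]
force: [0.3, 0.2, -0.5]
grip_width: 0.362
grip_force: 44.9
```

```bash
python3 - <<'E'
from h import *
R,p=RT(); print(np.round(p,1)); b=np.array([-.173,.985,0]); T=np.array([506.5,242.5,0])
z=lambda h:np.array([0,0,h])
plan([(OR,T-140*b+z(195)),(OR,T-130*b+z(105))])
E
```

```text
[560.  -77.4 224.9]
[{"dx":0.7,"dy":-0.59,"dz":0.85,"wx":0.53,"wy":-0.0,"wz":-0.63},{"dx":0.73,"dy":-0.5,"dz":0.87,"wx":0.53,"wy":-0.0,"wz":-0.63},{"dx":0.76,"dy":-0.4,"dz":0.9,"wx":0.53,"wy":-0.0,"wz":-0.64},{"dx":0.78,"dy":-0.3,"dz":0.92,"wx":0.53,"wy":-0.0,"wz":-0.63},{"dx":0.8,"dy":-0.19,"dz":0.93,"wx":0.53,"wy":-0.0,"wz":-0.64}]
[{"dx":0.82,"dy":-0.09,"dz":0.95,"wx":0.52,"wy":-0.0,"wz":-0.63},{"dx":-0.5,"dy":-0.0,"dz":0.75,"wx":0.0,"wy":-0.0,"wz":-0.0},{"dx":-0.5,"dy":-0.0,"dz":0.75,"wx":0.0,"wy":-0.0,"wz":-0.0},{"dx":-0.51,"dy":-0.0,"dz":0.76,"wx":0.0,"wy":-0.0,"wz":-0.0},{"dx":-0.5,"dy":-0.0,"dz":0.75,"wx":0.0,"wy":-0.0,"wz":-0.0}]
```

Emit:
{"method": "step_arm", "body": {"increments": [{"dx":0.7,"dy":-0.59,"dz":0.85,"wx":0.53,"wy":0,"wz":-0.63},{"dx":0.73,"dy":-0.5,"dz":0.87,"wx":0.53,"wy":0,"wz":-0.63},{"dx":0.76,"dy":-0.4,"dz":0.9,"wx":0.53,"wy":0,"wz":-0.64},{"dx":0.78,"dy":-0.3,"dz":0.92,"wx":0.53,"wy":0,"wz":-0.63},{"dx":0.8,"dy":-0.19,"dz":0.93,"wx":0.53,"wy":0,"wz":-0.64}]}}

```text
time_s: 22.1
eef_pos: [536.5, 72.3, 199.5]
ee_rot: [-0.252, 0.636, 0.692, 0.231]
force: [-0.1, 0.1, -1.0]
grip_width: 0.36
grip_force: 44.8
```

Emit:
{"method": "step_arm", "body": {"increments": [{"dx":0.82,"dy":-0.09,"dz":0.95,"wx":0.52,"wy":0,"wz":-0.63},{"dx":-0.5,"dy":0,"dz":0.75,"wx":0,"wy":0,"wz":0},{"dx":-0.5,"dy":0,"dz":0.75,"wx":0,"wy":0,"wz":0},{"dx":-0.5,"dy":0,"dz":0.75,"wx":0,"wy":0,"wz":0},{"dx":-0.5,"dy":0,"dz":0.75,"wx":0,"wy":0,"wz":0}]}}

```text
time_s: 22.6
eef_pos: [530.3, 111.8, 104.2]
ee_rot: [-0.261, 0.607, 0.718, 0.221]
force: [0.8, -0.2, -1.8]
grip_width: 0.357
grip_force: 44.8
```

Emit:
{"method": "step_arm", "body": {"increments": [{"dx":0,"dy":0,"dz":0,"wx":0,"wy":0,"wz":0},{"dx":0,"dy":0,"dz":0,"wx":0,"wy":0,"wz":0}]}}

```text
time_s: 22.8
eef_pos: [530.5, 111.9, 105.8]
ee_rot: [-0.261, 0.606, 0.718, 0.221]
force: [0.9, -0.4, -1.2]
grip_width: 0.361
grip_force: 44.8
```

```bash
python3 - <<'E'
from h import *
for n in ("wrist","scene"):
    c,A,o=cap(n,n+"10.png"); marks(n,["finial_a","standing_near","standing_far"],A,o,0.2)
R,p=RT(); print(np.round(p,1)); b=np.array([-.173,.985,0]); T=np.array([506,242.5,0])
print(np.round(R-OR,3))
plan([(OR,T+[0,0,102]),(OR,T+[0,0,89])],step=20)
E
```

```text
wrist finial_a 0.84 [532. 114.  48.]
wrist standing_far 0.77 [700. 280.  32.]
scene finial_a 0.82 [535. 120.  50.]
scene finial_a 0.77 [606. 266.  29.]
scene finial_a 0.56 [442.  42.  -1.]
scene finial_a 0.53 [358. -46.  -0.]
scene standing_near 0.66 [409. 231.  27.]
scene standing_far 0.96 [704. 279.  26.]
[530.3 112.2 105.9]
[[ 0.003  0.001  0.004]
 [ 0.001 -0.005  0.   ]
 [-0.001  0.001 -0.   ]]
[{"dx":0.79,"dy":-0.02,"dz":0.7,"wx":0.01,"wy":0.0,"wz":-0.01},{"dx":0.79,"dy":-0.01,"dz":0.71,"wx":0.01,"wy":0.0,"wz":-0.0},{"dx":0.79,"dy":-0.01,"dz":0.7,"wx":0.01,"wy":0.0,"wz":-0.01},{"dx":0.8,"dy":-0.01,"dz":0.71,"wx":0.0,"wy":0.0,"wz":-0.0},{"dx":0.79,"dy":-0.02,"dz":0.7,"wx":0.01,"wy":0.01,"wz":-0.01}]
[{"dx":-0.33,"dy":0.0,"dz":0.4,"wx":-0.0,"wy":-0.0,"wz":0.0}]
```

Emit:
{"method": "step_arm", "body": {"increments": [{"dx":0.79,"dy":-0.03,"dz":0.7,"wx":0.03,"wy":0,"wz":-0.03},{"dx":0.79,"dy":-0.03,"dz":0.7,"wx":0,"wy":0,"wz":0},{"dx":0.79,"dy":-0.03,"dz":0.7,"wx":0,"wy":0,"wz":0},{"dx":0.79,"dy":-0.03,"dz":0.7,"wx":0,"wy":0,"wz":0},{"dx":0.79,"dy":-0.03,"dz":0.7,"wx":0,"wy":0,"wz":0}]}}

```text
time_s: 23.7
eef_pos: [503.6, 242.6, 102.0]
ee_rot: [-0.262, 0.604, 0.72, 0.22]
force: [0.5, -0.3, -2.4]
grip_width: 0.363
grip_force: 44.8
```

Emit:
{"method": "step_arm", "body": {"increments": [{"dx":-0.16,"dy":0,"dz":0.19,"wx":0,"wy":0,"wz":0},{"dx":-0.13,"dy":0,"dz":0.16,"wx":0,"wy":0,"wz":0},{"dx":0,"dy":0,"dz":0,"wx":0,"wy":0,"wz":0},{"dx":0,"dy":0,"dz":0,"wx":0,"wy":0,"wz":0}]}}

```text
time_s: 24.1
eef_pos: [504.2, 240.9, 90.4]
ee_rot: [-0.262, 0.605, 0.719, 0.22]
force: [0.4, 0.5, -0.6]
grip_width: 0.365
grip_force: 44.7
```

```bash
python3 - <<'E'
from h import *
for n in ("wrist","scene","top"):
    c,A,o=cap(n,n+"11.png"); marks(n,["finial_a","standing_near","standing_far"],A,o,0.2)
print(np.round(RT()[1],1), ctrl.sense()["force"])
E
```

```text
wrist finial_a 0.89 [608. 261.  29.]
wrist finial_a 0.7 [505. 241.  37.]
wrist standing_near 0.67 [406. 229.  31.]
wrist standing_far 0.7 [703. 282.  31.]
scene finial_a 0.72 [357. -50.  -1.]
scene finial_a 0.55 [608. 264.  31.]
scene standing_far 0.86 [707. 282.  30.]
scene standing_far 0.29 [ 454. -266.   -3.]
top finial_a 0.66 [604. 264.  31.]
top finial_a 0.63 [498. 245.  31.]
top finial_a 0.62 [359. -49.  -3.]
top finial_a 0.38 [437.  42.  -3.]
top standing_near 0.66 [405. 227.  29.]
top standing_far 0.56 [697. 277.  29.]
[503.8 241.7  90.5] [-0.19196689 -0.23649089 -1.85759673]
```

Emit:
{"method": "step_arm", "body": {"increments": [{"dx":-0.03,"dy":0.04,"dz":0.06,"wx":0,"wy":0,"wz":0},{"dx":0,"dy":0,"dz":0,"wx":0,"wy":0,"wz":0}]}}

```text
time_s: 24.9
eef_pos: [504.7, 242.2, 88.7]
ee_rot: [-0.262, 0.604, 0.72, 0.22]
force: [-0.3, 0.1, -0.8]
grip_width: 0.364
grip_force: 44.7
```

Emit:
{"method": "step_arm", "body": {"increments": [{"dx":-0.03,"dy":0,"dz":0.03,"wx":0,"wy":0,"wz":0},{"dx":0,"dy":0,"dz":0,"wx":0,"wy":0,"wz":0}]}}

```text
time_s: 25.1
eef_pos: [504.8, 242.2, 88.0]
ee_rot: [-0.262, 0.604, 0.72, 0.22]
force: [-0.8, 1.3, 0.5]
grip_width: 0.363
grip_force: 45.2
```

Emit:
{"method": "step_arm", "body": {"increments": [{"dx":-0.02,"dy":0,"dz":0.02,"wx":0,"wy":0,"wz":0},{"dx":0,"dy":0,"dz":0,"wx":0,"wy":0,"wz":0}]}}

```text
time_s: 25.3
eef_pos: [504.8, 242.2, 88.0]
ee_rot: [-0.262, 0.604, 0.72, 0.22]
force: [-2.8, -2.3, 8.0]
grip_width: 0.36
grip_force: 45.7
```

Emit:
{"method": "step_arm", "body": {"increments": [{"dx":0,"dy":0,"dz":0,"wx":0,"wy":0,"wz":0},{"dx":0,"dy":0,"dz":0,"wx":0,"wy":0,"wz":0},{"dx":0,"dy":0,"dz":0,"wx":0,"wy":0,"wz":0},{"dx":0,"dy":0,"dz":0,"wx":0,"wy":0,"wz":0},{"dx":0,"dy":0,"dz":0,"wx":0,"wy":0,"wz":0}], "fingers": 66}}

```text
time_s: 25.8
eef_pos: [504.7, 242.0, 87.0]
ee_rot: [-0.262, 0.604, 0.72, 0.22]
force: [-0.1, -0.1, 0.3]
grip_width: 0.776
grip_force: 0.0
```

Emit:
{"method": "step_arm", "body": {"increments": [{"dx":0,"dy":0,"dz":-0.3,"wx":0,"wy":0,"wz":0},{"dx":0,"dy":0,"dz":-0.6,"wx":0,"wy":0,"wz":0},{"dx":0,"dy":0,"dz":-0.9,"wx":0,"wy":0,"wz":0},{"dx":0,"dy":0,"dz":-0.9,"wx":0,"wy":0,"wz":0},{"dx":0,"dy":0,"dz":-0.9,"wx":0,"wy":0,"wz":0}]}}

```text
time_s: 26.3
eef_pos: [515.0, 183.8, 157.7]
ee_rot: [-0.261, 0.605, 0.72, 0.22]
force: [0.7, -0.0, -0.2]
grip_width: 0.776
grip_force: 0.0
```

Emit:
{"method": "step_arm", "body": {"increments": [{"dx":0,"dy":0,"dz":-0.9,"wx":0,"wy":0,"wz":0},{"dx":0,"dy":0,"dz":-0.9,"wx":0,"wy":0,"wz":0},{"dx":0,"dy":0,"dz":-0.8,"wx":0,"wy":0,"wz":0},{"dx":0,"dy":0,"dz":-0.5,"wx":0,"wy":0,"wz":0},{"dx":0,"dy":0,"dz":0,"wx":0,"wy":0,"wz":0}]}}

```text
time_s: 26.8
eef_pos: [523.9, 134.9, 216.9]
ee_rot: [-0.26, 0.605, 0.72, 0.221]
force: [-0.6, 0.4, 0.2]
grip_width: 0.775
grip_force: 0.0
```

```bash
python3 - <<'E'
from h import *
for n in ("wrist","scene","top"):
    c,A,o=cap(n,n+"12.png"); marks(n,["finial_a","standing_near","standing_far"],A,o,0.2)
E
```

```text
wrist finial_a 0.77 [605. 264.  30.]
wrist finial_a 0.66 [506. 244.  30.]
wrist standing_near 0.81 [406. 230.  31.]
wrist standing_far 0.65 [703. 279.  32.]
wrist standing_far 0.36 [507. 244.  33.]
scene finial_a 0.92 [439.  43.  -2.]
scene finial_a 0.9 [606. 265.  28.]
scene finial_a 0.71 [509. 248.  29.]
scene finial_a 0.56 [355. -48.   1.]
scene standing_near 0.87 [409. 234.  27.]
scene standing_near 0.67 [544. 243. 192.]
scene standing_near 0.29 [ 512. -149.   -1.]
scene standing_far 0.63 [704. 281.  29.]
top finial_a 0.69 [601. 265.  28.]
top finial_a 0.59 [499. 247.  29.]
top finial_a 0.49 [482. 426.  -3.]
top finial_a 0.47 [359. -49.  -5.]
top standing_near 0.59 [405. 227.  32.]
top standing_far 0.59 [701. 276.  32.]
```

View pics/wrist12.png

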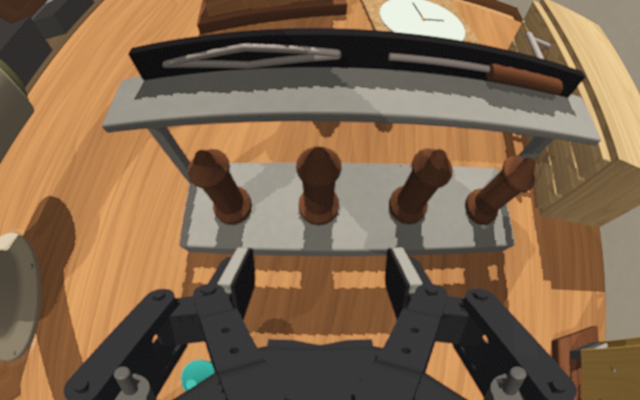

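All four finials stand upright in one even row, with feet at about (232,210), (319,210), (408,210) and (482,210). The gripper is clear of everything.

```bash
python3 -c "
from rig import finish_job
print(finish_job())"
```

```text
the job is handed in; nothing more can be done
None
```

Both walnut finials are on the lower deck between the two standing ones, all four upright and about 100 mm apart by the camera estimates, and the job is handed in (no verdict was returned).

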